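Set the levelling screw of the book cradle and lock its jam nut

ROBOT

A 7-joint arm with a two-finger parallel gripper is mounted at the origin on the work surface. World frame = base frame: x ahead of the robot, y to its left, z up, the work surface at z = 0. Lengths are in m, angles in rad, forces in N, time in s.
With the tool pointing down it reaches from about 0.4 to 0.85 m from the base axis. Payload 4.5 kg.
Tool frame: the origin (TCP) lies between the finger pads; the fingertips stand 8 mm ahead of it and the grasp point (between the pads) lies 11 mm behind it (r.tcp_to_tips is the distance from the TCP to the fingertips, in m); z points along the fingers, y is the line along which they close (so a half turn about z gives the same grasp; the last joint's range is limited). The gripper opens to 85 mm and grips with 20 to 120 N. Pads are 22 mm wide; open, the fingers measure 114 mm over their backs; the gripper's body (76 mm by 85 mm) begins 54 mm behind the grasp point. The pads swing forward as they close: fully open they stand 13 mm farther back than shut.
Start: joints at [-1.309, 0.689, -0.195, 1.565, 0.157, 0.902, -0.215], TCP at [0.141, 0.609, 0.239] pointing down, gripper open.
Joint ranges: [-3.01, 3.01], [-0.46, 2.08], [-1.47, 1.51], [0.13, 2.56], [-1, 4.14], [0.04, 2.09], [-2.66, 2.66]. Speed limits (rad/s): [2.57, 2.57, 3.14, 3.14, 3.14, 3.14, 3.14].

INTERFACE

Orientations are given as a rotation vector (axis times angle).
In Python, from workcell import r, viewer, nets gives the robot as it stands. The module is installed in compiled form; this text tells all that it offers.
- The arm moves only by the tool jog_arm, never from a script. Its argument "steps" is a list of rows, each a list of 3 entries, a list of its own where there are three numbers: the finger opening in m, from 0 to 0.0854, then the shift along the world's x, y, z in m, then the turn, a rotation vector about the world's x, y, z in rad. A call has 1 to 5 rows; each row is the pose to reach, as a shift and turn from the pose commanded when the call began; what a row does not reach only later rows make up. A row lasts 1/8 s, in which the tool goes at most 62.5 mm and 10.7 degrees, less where a joint would pass 70% of its speed; a pose out of reach is approached as far as the arm can. A call with a gripper value outside its range is refused whole. The fingers move at their own pace and stop on an object; "force" is the grip in N (left out, the last holds). Time passes only in rows, so rows that repeat a pose let the fingers close. It gives the time, the measured TCP pose, the force and the opening at its end, in the units of the state.
- r.sense(): the state, without advancing time (a new reading comes with each control period).
- viewer.snapshot(name): name is "scene" or "top"; returns a dict with "pixels" (420x560x3 uint8, red, green, blue), "fx", "fy", "cx", "cy" (pixels), "rvec" (rotation vector, rad) and "tvec" (3), from world to camera coordinates, as OpenCV has them. Camera axes: x right, y down, z forward; pixel columns grow to the right and rows downward; lengths in m; the calibration is good to about 2 mm. A picture is of the moment at which its call begins. There is no depth.
- r.hand_in(): hands the job in, once; it reports no verdict.
Trained networks look in a picture, given as the dict that the camera call returned (one of the last four; its "shot" number tells which), for a name from the list of things; names that differ only in an ending like _2 or _b are one class to them, and where a whole thing is asked for, a point or a joint stands for the part that bears it (a point fixed in the world has none). Each returns a list of dicts, best first, with "conf" (0 to 1); they miss things now and then, are a little off and sometimes report something else, mostly with a low value. They report only what shows in the picture. A call takes as long as a camera call.
- nets.silhouettes(picture, label): "pixels" (420x560 bool, what is visible of it) and "centre" ([row, column] in pixels, amid what is visible of it).
The state is a dict: "clock": time; "joints": joint angles; "qvel": joint speeds; "tau": joint torques, N m; "tcp_pos": TCP position; "orientation": TCP orientation; "contact_force": force on the tool from outside, world axes, zero at the start; "torque": the same for the moment, N m; "width": opening from 0.0 (shut) to 1.0 (fully open).
Only numpy, scipy, OpenCV 4.12 (cv2) and the standard library are available. Lean on these libraries where they do the work, as an engineer would, in place of code of your own. Each camera call takes 0.05 s, during which the arm holds its last target. There are 200 camera calls.

TASK

The heavy book cradle rocks, because its right front levelling screw (the corner near the robot, at the robot's right) has crept up under a jam nut that was only lightly nipped, and its foot hangs clear of the desk. Slacken that jam nut, screw the square-headed levelling screw down until you feel its foot bear firmly on the desk without jacking the cradle up, then do the jam nut up tight again without forcing it. Leave the other things on the desk where they are.

Things in the scene. Friction and masses are not known exactly. Their poses are not given: they have to be found in the camera images.
- cradle: Book-scanning cradle: dark cast-iron base 340 x 440 mm, 60 kg, fixed, open book on two sloping boards (125 mm high). A levelling screw at each corner; only the right front one (near the robot, at its right) is set, the other three look alike but are fixed. Origin on its axis at desk height; x to the cradle's back, y to its left. Within 110 mm of this axis all but nut and screw is below 50 mm.
- lug_top (a point): Centre of the flat top of the round lug (54 mm across) that carries the right front screw, 48 mm above the desk, on the screw's axis. A steel washer, 38 mm across and 3 mm thick, lies on it under the jam nut.
- jam_nut (a point): Centre of the right front jam nut: steel hexagon, 30 mm across flats, 34.6 mm across corners, 20 mm high, 51 to 71 mm above the desk, this point at 61 mm; z up, its axis. Its y axis is square to one pair of flats (and again every 60 degrees). The screw's narrower head stands above it: open fingers pass the head and close on the nut's flats from above. Its height stays fixed.
- nut: The same nut, origin on the axis at desk height. Anticlockwise from above loosens: found at 25 to 75 N of clamping, slack after 0.15 rad. A nylon-insert nut: it rubs with 0.4 Nm even when slack. Seated, clamping climbs 500 N per rad and its torque rises 0.002 Nm per N above the slack rubbing. Tight: 80 to 170 N (rise 0.16 to 0.34; 0.25 is right). Over 250 N it strips. It stays where left.
- screw_head (a point): Centre of the square head of the right front levelling screw: steel, 17 mm square, 22 mm high, 84 to 106 mm above the desk, this point at 95 mm, on a threaded stem 20 mm thick seen between nut and head. x and y of this point are square to the head's four flats, z is the axis, up. The height of the head stays fixed.
- screw: The same screw, origin on its axis at desk height. Clockwise from above lowers its foot (black rubber, 40 mm across, under the lug, swivelling) 1.2 mm per rad. The foot hangs an unknown 0.5 to 2.3 mm clear. With the nut slack it rubs with 0.4 Nm; once the foot touches, its load climbs 270 N per rad and the torque rises 0.0012 Nm per N. The tight nut locks it; the slack nut does not turn with it.
- table: The white desk, top at height 0. The cradle's force on it means the load on the right front foot alone (the other feet are not counted). That foot bears firmly between 100 and 240 N (torque rise 0.12 to 0.29 Nm, 0.2 is right); over 340 N the cradle is jacked up. The screw keeps its setting when let go.
- washer: The steel washer under the right front jam nut, keyed so that it does not turn; its force on the screw is the nut's clamping force. Not to be handled. A hint for nut and screw: when a turn stops, the rubbing part of the torque may read less or even reversed, so judge a rise against readings of equal steps in the same grasp while still slack; a new grasp can shift it by 0.06 Nm.
- wand: Bystander: a black hand scanner bar, 245 by 34 mm, 26 mm high, lying flat in front of the cradle; origin at the centre of its underside, x along it.
- loupe: Bystander: a black standing magnifier, 45 mm across, 50 mm high, 130 to 170 mm to the right of the screw; origin at the centre of its underside.
- carton: Bystander: a small cardboard archive box, 124 by 89 mm, 58 mm high, right of the cradle; origin at the centre of its underside.

How it is judged:
On the way, in this order (a step that is already met when the one before it is completed fails the run):
1. the jam nut is slackened while the foot still hangs clear: neither clamps nor bears with more than 2 N (contact force between washer and screw below 2 N and contact force between cradle and table below 2 N), for 0.2 s.
2. with the nut still slack (under 10 N), the screw is turned down until its foot bears on the desk with 100 to 240 N (contact force between cradle and table between 100 and 240 N and contact force between washer and screw below 10 N), for 0.2 s.
At the end, for the whole second after the job is handed in: The foot of the right front levelling screw bears on the desk with 100 to 240 N, its jam nut clamps with 80 to 170 N, and screw and nut are at rest (contact force between cradle and table between 100 and 240 N and contact force between washer and screw between 80 and 170 N and angular speed of each of screw, nut below 0.05 rad/s); the robot touches nothing.
It fails at once if the cradle is jacked up: the right front foot bears with more than 340 N (contact force between cradle and table above 340 N).
It fails at once if the jam nut's thread is stripped: it clamps with more than 250 N (contact force between washer and screw above 250 N).
It fails at once if the hand scanner, the magnifier or the box is moved by more than 20 mm (distance of any of wand, loupe, carton from where it was at the start of the episode above 0.02 m).
It also fails if it takes over 67 s, if anything falls off the work surface, if the arm or the gripper's body presses on something with over 40 N, if the wrist force passes 120 N, or if a joint passes its speed limit or range.

## Working session

There is one attempt and no reset: what is moved stays moved. The work goes in short steps, Python scripts to look and compute and a tool call to move; the robot and the scene stay as the last step left them, time stands still between calls to the robot, and variables do not carry over. Pictures are saved under pics/ and viewed, on a budget of 10 in all, crops included, one or two more only if the job needs it, and the job is handed in when it is done.

Besides the shell and the picture viewer there is one more tool, called after ">>>" by a JSON object that holds its "method" and its "body". jog_arm: Moves the arm, as the interface text tells. Its arguments: {"type":"object","properties":{"steps":{"type":"array"},"force":{"type":"number"}},"required":["steps"]}

```bash
mkdir -p pics; cat > h.py <<'E'
import numpy as np, cv2
from workcell import r, viewer, nets
def cam(p):
    R,_=cv2.Rodrigues(np.array(p["rvec"],float)); return R,np.array(p["tvec"],float)
def ray(p,row,col,z):
    R,t=cam(p); d=R.T@np.array([(col-p["cx"])/p["fx"],(row-p["cy"])/p["fy"],1]); c=-R.T@t
    return c+d*(z-c[2])/d[2]
def proj(p,X):
    R,t=cam(p); q=R@np.array(X,float)+t; return [p["fy"]*q[1]/q[2]+p["cy"],p["fx"]*q[0]/q[2]+p["cx"]]
def save(p,name,crop=None,s=1):
    im=cv2.cvtColor(p["pixels"],cv2.COLOR_RGB2BGR)
    if crop: a,b,c,d=crop; im=im[a:b,c:d]
    cv2.imwrite("pics/"+name,cv2.resize(im,None,fx=s,fy=s,interpolation=cv2.INTER_CUBIC))
E
python3 - <<'E'
from h import *
s=r.sense(); print({k:np.round(v,3) for k,v in s.items()}, r.tcp_to_tips)
ps=[]
for n in("scene","top"):
    p=viewer.snapshot(n); ps.append(p); R,t=cam(p); print(n,p["fx"],p["cx"],p["cy"],"cam",-R.T@t)
    for l,z in(("jam_nut",.061),("screw_head",.095),("cradle",.05),("wand",.013),("loupe",.025),("carton",.03)):
        for d in nets.silhouettes(p,l)[:4]:
            print(n,l,round(d["conf"],2),np.round(d["centre"],1),d["pixels"].sum(),np.round(ray(p,*d["centre"],z),3))
import numpy as np
cv2.imwrite("pics/a.png",cv2.cvtColor(np.hstack([q["pixels"] for q in ps]),cv2.COLOR_RGB2BGR)[:, :, :]) if 0 else None
save(ps[0],"a0.png"); save(ps[1],"a1.png")
E
```

```text
{'clock': np.float64(0.0), 'joints': array([-1.309,  0.69 , -0.194,  1.566,  0.157,  0.902, -0.215]), 'qvel': array([-0.   ,  0.   ,  0.001, -0.001,  0.001,  0.002, -0.   ]), 'tau': array([-0.0000e+00, -5.3962e+01, -1.2670e+00, -1.5855e+01,  9.0000e-03,
        1.0000e-02,  0.0000e+00]), 'tcp_pos': array([0.141, 0.608, 0.238]), 'orientation': array([-3.570e-01, -3.121e+00,  3.000e-03]), 'contact_force': array([ 0.589, -1.057, -0.002]), 'torque': array([-0.008, -0.013, -0.01 ]), 'width': np.float64(0.997)} 0.008
scene 435.74499109818646 275.401822537084 204.58158148008565 cam [0.93190854 0.38563909 0.65684744]
scene jam_nut 0.61 [210.4 301.2] 217 [ 0.497 -0.023  0.061]
scene screw_head 0.65 [196.4 301.3] 200 [ 0.496 -0.027  0.095]
scene cradle 0.84 [373.3 264.7] 34853 [0.756 0.173 0.05 ]
scene wand 0.84 [284.1 437.9] 3175 [0.405 0.238 0.013]
scene wand 0.47 [213.  296.5] 137 [ 0.475 -0.057  0.013]
scene loupe 0.67 [169.6 267.6] 456 [ 0.439 -0.191  0.025]
scene carton 0.79 [200.2 183.9] 3190 [ 0.639 -0.224  0.03 ]
top 533.3963164477393 270.39595643297196 207.65240187967802 cam [ 0.38609882 -0.06315635  1.14867788]
top jam_nut 0.47 [246.6 263.1] 110 [ 0.492 -0.028  0.061]
top jam_nut 0.43 [120.4 131.2] 35032 [0.767 0.251 0.061]
top screw_head 0.58 [248.5 260.5] 82 [ 0.485 -0.024  0.095]
top cradle 0.85 [119.4 134. ] 34993 [0.773 0.248 0.05 ]
top wand 0.79 [288.8 144.3] 1912 [0.411 0.226 0.013]
top loupe 0.67 [272.7 342.5] 380 [ 0.439 -0.192  0.025]
top carton 0.8 [177.1 356.3] 2681 [ 0.641 -0.229  0.03 ]
```

View pics/a0.png

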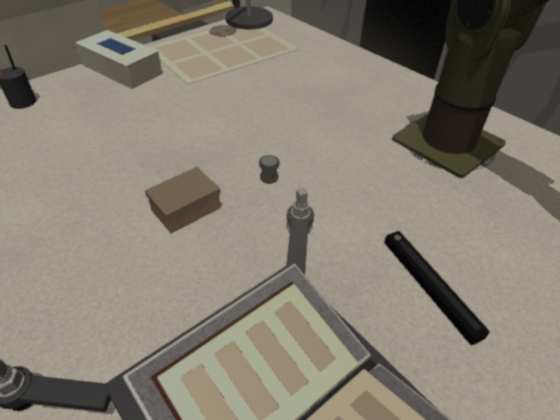

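View pics/a1.png

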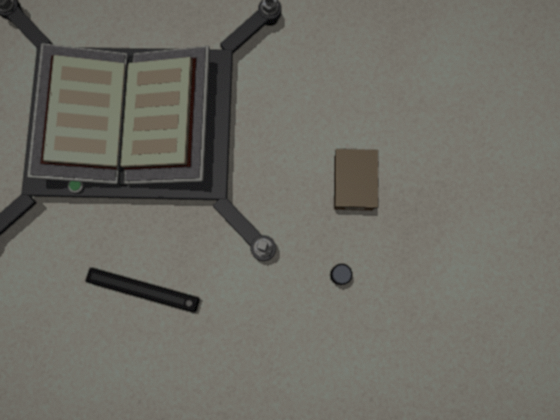

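```bash
python3 - <<'E'
from h import *
a=viewer.snapshot("scene"); b=viewer.snapshot("top")
def c(p,r0,c0,h,s): 
    im=p["pixels"][r0-h:r0+h,c0-h:c0+h]; return cv2.resize(im,(400,400),interpolation=cv2.INTER_CUBIC)
im=np.hstack([c(a,205,300,25,8),c(b,248,262,20,10)]).astype(float)
im=np.clip(255*(im/200)**.7,0,255).astype(np.uint8)
cv2.imwrite("pics/b.png",cv2.cvtColor(im,cv2.COLOR_RGB2BGR))
for z in(.051,.071,.084,.106): print(z,proj(a,[.495,-.026,z]),proj(b,[.495,-.026,z]))
E
```

```text
0.051 [np.float64(212.654979121425), np.float64(300.73375133295144)] [np.float64(245.75132977931617), np.float64(262.1133156607152)]
0.071 [np.float64(205.34859500158623), np.float64(301.27556931442683)] [np.float64(244.7796832811752), np.float64(261.76919079159967)]
0.084 [np.float64(200.46715548243841), np.float64(301.6375611921571)] [np.float64(244.12888648502027), np.float64(261.53870021428975)]
0.106 [np.float64(191.957582451388), np.float64(302.268603799181)] [np.float64(242.99124164564583), np.float64(261.1357842544229)]
```

View pics/b.png

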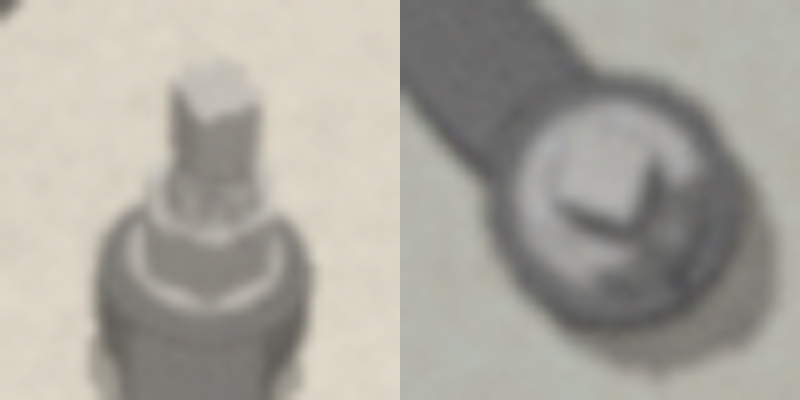

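```bash
python3 - <<'E'
from h import *
a=viewer.snapshot("scene");b=viewer.snapshot("top")
L=lambda u,v,z: ray(a,180+v/8-.5,275+u/8-.5,z)[:2]
T=lambda u,v,z: ray(b,228+v/10-.5,242+(u-400)/10-.5,z)[:2]
h=np.array([L(172,88,.106),L(210,122,.106),L(262,97,.106),L(218,60,.106)]); print(h.mean(0)); 
for i in range(4): d=h[(i+1)%4]-h[i]; print(np.hypot(*d),np.degrees(np.arctan2(d[1],d[0]))%90)
n=np.array([L(137,262,.071),L(210,308,.071),L(280,265,.071)]); 
for i in range(2): d=n[i+1]-n[i]; print('nut',np.hypot(*d),np.degrees(np.arctan2(d[1],d[0]))%60)
print('top head bottom V', T(625,235,.106),T(560,205,.106),T(660,160,.106),'lug',T(618,205,.048),'headc',T(610,170,.106))
# overlay of candidate
from scipy.spatial.transform import Rotation
def draw(p,r0,c0,hh,s,x,y,yh,yn):
    im=p["pixels"][r0-hh:r0+hh,c0-hh:c0+hh]; im=cv2.resize(im,(400,400),interpolation=cv2.INTER_CUBIC).copy()
    for N,R,z,y0,col in((4,.017/2**.5,.106,yh+45,(255,0,0)),(6,.0173,.071,yn,(0,255,0)),(40,.027,.048,0,(0,0,255))):
        P=[]
        for k in range(N):
            t=np.radians(y0+360*k/N); q=proj(p,[x+R*np.cos(t),y+R*np.sin(t),z]); P.append([(q[1]-c0+hh+.5)*s,(q[0]-r0+hh+.5)*s])
        cv2.polylines(im,[np.int32(P)],True,col,1)
    return im
x,y=h.mean(0)
d=[h[1]-h[0],h[2]-h[1]]
yh=np.degrees(np.angle(np.mean([np.exp(4j*np.arctan2(h[(i+1)%4][1]-h[i][1],h[(i+1)%4][0]-h[i][0])) for i in range(4)])))/4
dn=[n[1]-n[0],n[2]-n[1]]
yn=np.degrees(np.angle(np.mean([np.exp(6j*np.arctan2(q[1],q[0])) for q in dn])))/6
print(x,y,yh,yn)
im=np.hstack([draw(a,205,300,25,8,x,y,yh,yn),draw(b,248,262,20,10,x,y,yh,yn)])
cv2.imwrite("pics/c.png",cv2.cvtColor(im,cv2.COLOR_RGB2BGR))
E
```

```text
[ 0.4942564  -0.02901961]
0.0142840518527163 84.7768611632343
0.01523176883514739 83.50003639358877
0.01604326818624461 85.99313180897533
0.014954654242982703 0.21086511217221918
nut 0.022327414418015123 36.8622250751161
nut 0.022304597963499092 58.47440204340745
top head bottom V [ 0.47919363 -0.03144713] [ 0.48526396 -0.01877349] [ 0.49380982 -0.03847708] lug [ 0.4906005  -0.02830425] headc [ 0.49199143 -0.02864615]
0.4942563954184497 -0.029019614138526134 -3.889632877440097 -12.331686440738244
```

View pics/c.png

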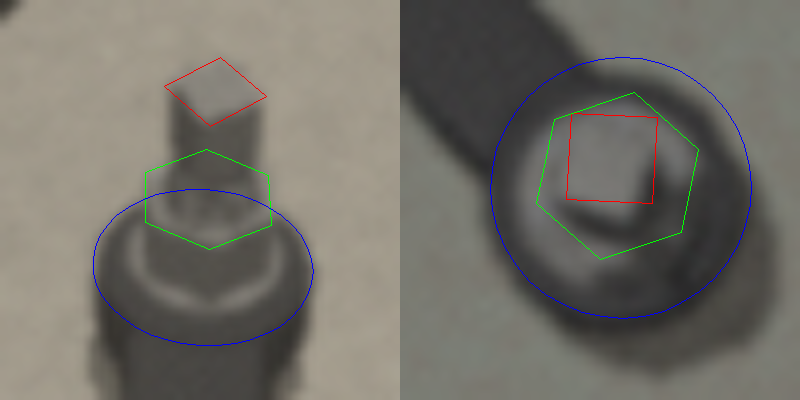

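```bash
python3 - <<'E'
from h import *
a=viewer.snapshot("scene")
g=a["pixels"].mean(2)
np.set_printoptions(linewidth=200)
print(np.round(g[185:222,291:313]).astype(int))
im=g[186:222,283:319]; im=np.clip((im-40)/(150-40),0,1)*255
cv2.imwrite("pics/d.png",cv2.resize(im.astype(np.uint8),(576,576),interpolation=cv2.INTER_CUBIC))
E
```

```text
[[151 152 152 153 154 152 149 147 147 148 150 153 153 152 152 151 151 152 152 153 151 149]
 [150 150 151 150 149 149 148 147 146 148 147 147 151 151 152 153 152 150 152 153 151 150]
 [149 152 151 150 149 150 148 144 145 145 145 138 142 144 149 150 151 150 151 151 151 152]
 [150 151 152 151 152 150 147 137 137 140 138 133 133 135 139 148 150 149 150 150 151 151]
 [152 152 152 149 149 143 139 132 132 133 132 132 132 132 137 146 151 149 152 151 152 151]
 [151 150 150 148 143 127 126 128 131 129 130 131 132 133 135 141 147 150 153 153 153 151]
 [149 148 147 148 138 113 104 121 129 131 131 133 131 133 133 135 139 149 153 154 155 153]
 [146 146 145 146 137 102  89 106 127 129 131 132 131 131 129 128 134 148 153 154 155 152]
 [148 144 144 145 136 100  80  94 118 129 129 128 123 121 112 104 118 144 153 155 154 153]
 [149 149 148 148 136 101  75  80  99 118 117 106  98  97  92  90 110 143 152 151 151 149]
 [151 150 150 149 138  99  74  73  81  93  94  88  85  83  82  88 110 143 152 150 150 149]
 [151 153 150 149 137 100  73  70  73  81  82  82  82  82  83  88 111 143 152 151 152 151]
 [152 15
[... 1567 characters left out ...]
0  78  78  79  77  78  77  79  80  84  91 101 102  81  71  72]
 [ 76  89 101 103  97  90  87  83  78  78  78  78  80  85  92 103 108 107  90  75  70  71]
 [ 72  77  90 106 114 115 108  97  88  82  81  85  93 106 114 116 109  95  78  70  70  70]
 [ 72  72  78  90 100 111 115 111 103  92  89 100 112 117 114 104  88  78  71  68  70  68]
 [ 71  73  72  76  79  89  96  98 100  97  96 100 102  99  93  81  74  71  70  66  65  65]
 [ 64  69  71  72  71  74  77  80  83  83  82  82  78  78  74  71  71  71  68  65  59  61]
 [ 59  64  70  69  70  70  71  72  73  72  75  72  70  71  70  70  68  68  62  55  52  61]
 [ 60  65  66  68  69  69  69  69  70  69  70  69  69  68  69  69  63  59  56  53  52  68]]
```

View pics/d.png

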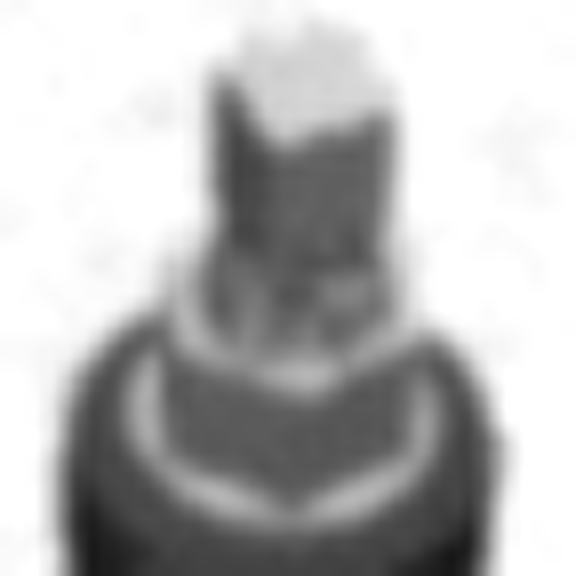

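The zoomed view shows the head's near vertical edge at about col 299, row 200, and the nut's vertex facing the camera at about col 301, row 217. That puts head yaw at about -23° and the nut's flat normals at about 13° + 60k, with the axis near (0.493, -0.029). I'm moving over it now.

>>> {"method": "jog_arm", "body": {"steps": [[0.0854,[0.029,-0.053,0],[0,0,-0.0925]],[0.0854,[0.058,-0.106,0],[0,0,-0.185]],[0.0854,[0.087,-0.159,0],[0,0,-0.2775]],[0.0854,[0.116,-0.212,0],[0,0,-0.37]],[0.0854,[0.145,-0.265,0],[0,0,-0.4625]]], "force": 60}}

```text
clock: 1.58
tcp_pos: [0.2871, 0.3424, 0.2396]
orientation: [1.067, 2.954, 0.002]
contact_force: [0.9, -0.6, -0.1]
width: 1.0
```

>>> {"method": "jog_arm", "body": {"steps": [[0.0854,[0.029,-0.053,0],[0,0,-0.0925]],[0.0854,[0.058,-0.106,0],[0,0,-0.185]],[0.0854,[0.087,-0.159,0],[0,0,-0.2775]],[0.0854,[0.116,-0.212,0],[0,0,-0.37]],[0.0854,[0.145,-0.265,0],[0,0,-0.4625]]]}}

```text
clock: 2.2
tcp_pos: [0.4323, 0.0773, 0.2397]
orientation: [1.715, 2.631, 0.002]
contact_force: [1.3, 0.1, 0.6]
width: 1.0
```

```bash
cat >> h.py <<'E'
from scipy.spatial.transform import Rotation as Rot
def st():
    s=r.sense(); y=Rot.from_rotvec(s["orientation"]).as_matrix()[:,1]; z=Rot.from_rotvec(s["orientation"]).as_matrix()[:,2]
    print("t",round(s["clock"],2),"p",np.round(s["tcp_pos"],4),"yaz",round(np.degrees(np.arctan2(y[1],y[0])),1),"z",np.round(z,3),"q",np.round(s["joints"],2),"F",np.round(s["contact_force"],1),"M",np.round(s["torque"],3),"w",round(s["width"]*85.4,1))
E
python3 -c "from h import *;st()"
```

```text
t 2.2 p [0.4323 0.0773 0.2397] yaz 23.8 z [ 0.001  0.001 -1.   ] q [-0.28  0.45 -0.01  2.11  0.    0.58  0.13] F [1.3 0.1 0.6] M [ 0.008 -0.008  0.02 ] w 85.4
```

>>> {"method": "jog_arm", "body": {"steps": [[0.0854,[0.03,-0.053,0],[0,0,-0.09]],[0.0854,[0.061,-0.106,0],[0,0,-0.18]],[0.0854,[0.061,-0.106,-0.05],[0,0,-0.18]],[0.0854,[0.061,-0.106,-0.09],[0,0,-0.18]],[0.0854,[0.061,-0.106,-0.09],[0,0,-0.18]]]}}

```text
clock: 2.82
tcp_pos: [0.4903, -0.0271, 0.1474]
orientation: [-1.939, -2.466, 0.005]
contact_force: [-0.9, 0.5, 0.4]
width: 1.001
```

```bash
python3 - <<'E'
from h import *
st()
a=viewer.snapshot("scene"); b=viewer.snapshot("top")
f=lambda p,r0,c0,h:cv2.resize(p["pixels"][r0-h:r0+h,c0-h:c0+h],(400,400),interpolation=cv2.INTER_CUBIC)
cv2.imwrite("pics/e.png",cv2.cvtColor(np.hstack([f(a,190,300,45),f(b,245,262,45)]),cv2.COLOR_RGB2BGR))
E
```

```text
t 2.83 p [ 0.4903 -0.0271  0.1474] yaz 13.6 z [-0.006  0.    -1.   ] q [-0.05  0.67  0.02  2.05 -0.03  0.42  0.23] F [-0.9  0.5  0.4] M [ 0.01  -0.016  0.028] w 85.5
```

View pics/e.png

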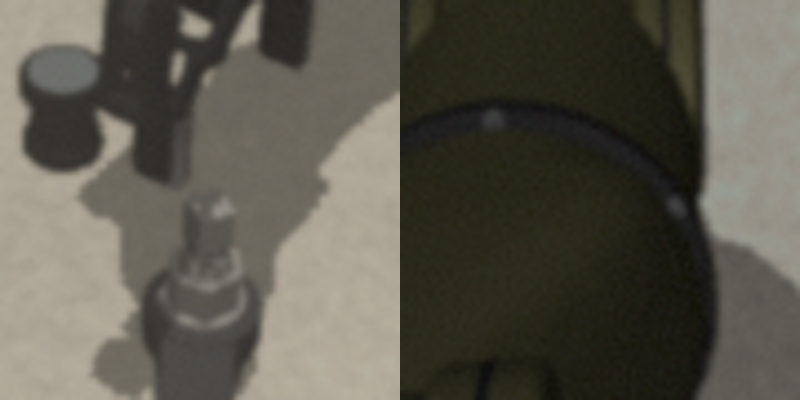

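The fingers straddle the head: tips at crop (160,175) and (290,60), head at (210,205). I'm descending and closing gently on the nut.

>>> {"method": "jog_arm", "body": {"steps": [[0.0854,[0,0,-0.03],[0,0,0]],[0.0854,[0,0,-0.06],[0,0,0]],[0.0854,[0,0,-0.083],[0,0,0]],[0.045,[0,0,-0.086],[0,0,0]],[0.04,[0,0,-0.0875],[0,0,0]]], "force": 40}}

```text
clock: 3.55
tcp_pos: [0.4933, -0.027, 0.0632]
orientation: [1.94, 2.468, 0.003]
contact_force: [-0.2, -0.1, -0.6]
width: 0.606
```

>>> {"method": "jog_arm", "body": {"steps": [[0.02,[0,0,0],[0,0,0]],[0.02,[0,0,0],[0,0,0]],[0.02,[0,0,0],[0,0,0]]]}}

```text
clock: 3.92
tcp_pos: [0.4932, -0.0271, 0.0633]
orientation: [1.938, 2.469, 0.003]
contact_force: [-1.3, 0.0, 5.2]
width: 0.351
```

```bash
python3 -c "from h import *;st()"
```

```text
t 3.92 p [ 0.4932 -0.0271  0.0633] yaz 13.7 z [ 0.003 -0.    -1.   ] q [-0.04  0.83  0.01  2.09 -0.03  0.21  0.23] F [-1.3  0.   5.2] M [-0.06   0.037  0.366] w 30.0
```

>>> {"method": "jog_arm", "body": {"steps": [[0.02,[0,0,0],[0,0,0]],[0.02,[0,0,0],[0,0,0.05]],[0.02,[0,0,0],[0,0,0.1]],[0.02,[0,0,0],[0,0,0.15]],[0.02,[0,0,0],[0,0,0.2]]], "force": 90}}

```text
clock: 4.55
tcp_pos: [0.493, -0.0271, 0.0635]
orientation: [1.685, 2.649, 0.002]
contact_force: [-0.6, 0.4, 9.4]
width: 0.331
```

```bash
python3 -c "from h import *;st()"
```

```text
t 4.55 p [ 0.493  -0.0271  0.0635] yaz 25.1 z [ 0.003  0.    -1.   ] q [-0.03  0.83 -0.02  2.09  0.06  0.21  0.34] F [-0.6  0.4  9.4] M [ 0.198  0.192 -0.349] w 28.3
```

>>> {"method": "jog_arm", "body": {"steps": [[0.02,[0,0,0],[0,0,0.05]],[0.02,[0,0,0],[0,0,0.1]]]}}

```text
clock: 4.8
tcp_pos: [0.4929, -0.0272, 0.0635]
orientation: [1.55, 2.73, 0.002]
contact_force: [-1.5, 1.1, 9.5]
width: 0.326
```

```bash
python3 -c "from h import *;st()"
```

```text
t 4.8 p [ 0.4929 -0.0272  0.0635] yaz 30.8 z [ 0.003 -0.    -1.   ] q [-0.02  0.83 -0.03  2.09  0.11  0.22  0.39] F [-1.5  1.1  9.5] M [ 0.143  0.147 -0.398] w 27.9
```

>>> {"method": "jog_arm", "body": {"steps": [[0.02,[0,0,0],[0,0,0.05]],[0.02,[0,0,0],[0,0,0.1]]]}}

```text
clock: 5.05
tcp_pos: [0.4928, -0.0272, 0.0635]
orientation: [1.412, 2.804, 0.002]
contact_force: [-0.7, 1.4, 10.5]
width: 0.332
```

```bash
python3 -c "from h import *;st()"
```

```text
t 5.05 p [ 0.4928 -0.0272  0.0635] yaz 36.5 z [ 0.002 -0.    -1.   ] q [-0.01  0.83 -0.05  2.09  0.16  0.22  0.44] F [-0.7  1.4 10.5] M [ 0.129  0.261 -0.457] w 28.3
```

>>> {"method": "jog_arm", "body": {"steps": [[0.07,[0,0,0],[0,0,0]],[0.07,[0,0,0],[0,0,0]],[0.07,[0,0,0.0225],[0,0,0.15]],[0.07,[0,0,0.0225],[0,0,0.3]],[0.07,[0,0,0.0225],[0,0,0.45]]], "force": 40}}

```text
clock: 5.68
tcp_pos: [0.4923, -0.0272, 0.0846]
orientation: [0.744, 3.052, -0.0]
contact_force: [0.1, -0.3, 0.3]
width: 0.818
```

>>> {"method": "jog_arm", "body": {"steps": [[0.04,[0,0,0],[0,0,0.08]],[0.005,[0,0,0],[0,0,0.08]],[0.005,[0,0,0],[0,0,0.08]],[0.005,[0,0,0],[0,0,0.08]],[0.005,[0,0,0],[0,0,0.08]]]}}

```text
clock: 6.3
tcp_pos: [0.4919, -0.0275, 0.0845]
orientation: [-0.63, -3.078, 0.001]
contact_force: [-0.6, -1.2, 4.8]
width: 0.201
```

```bash
python3 -c "from h import *;st()"
```

```text
t 6.3 p [ 0.4919 -0.0275  0.0845] yaz 66.9 z [-0.    -0.001 -1.   ] q [ 0.06  0.79 -0.16  2.08  0.39  0.3   0.74] F [-0.6 -1.2  4.8] M [-0.389  0.199 -0.023] w 17.2
```

>>> {"method": "jog_arm", "body": {"steps": [[0.005,[0,0,0],[0,0,0]],[0.005,[0,0,0],[0,0,-0.1]],[0.005,[0,0,0],[0,0,-0.2]]], "force": 70}}

```text
clock: 6.68
tcp_pos: [0.492, -0.0273, 0.0845]
orientation: [0.935, 2.999, -0.0]
contact_force: [-1.3, -1.3, 5.4]
width: 0.194
```

```bash
python3 -c "from h import *;st()"
```

```text
t 6.67 p [ 0.492  -0.0273  0.0845] yaz 55.4 z [ 0. -0. -1.] q [ 0.03  0.79 -0.12  2.08  0.3   0.28  0.63] F [-1.3 -1.3  5.4] M [-0.298  0.2    0.38 ] w 16.6
```

>>> {"method": "jog_arm", "body": {"steps": [[0.005,[0,0,0],[0,0,-0.1]],[0.005,[0,0,0],[0,0,-0.2]]]}}

```text
clock: 6.92
tcp_pos: [0.4923, -0.027, 0.0846]
orientation: [1.23, 2.89, 0.0]
contact_force: [-1.0, -1.1, 5.4]
width: 0.192
```

```bash
python3 -c "from h import *;st()"
```

```text
t 6.92 p [ 0.4923 -0.027   0.0846] yaz 43.9 z [ 0.001 -0.    -1.   ] q [ 0.01  0.79 -0.08  2.08  0.21  0.27  0.51] F [-1.  -1.1  5.4] M [-0.178  0.204  0.376] w 16.4
```

>>> {"method": "jog_arm", "body": {"steps": [[0.005,[0,0,0],[0,0,-0.1]],[0.005,[0,0,0],[0,0,-0.2]]]}}

```text
clock: 7.18
tcp_pos: [0.4926, -0.0268, 0.0846]
orientation: [1.512, 2.753, 0.001]
contact_force: [-0.1, -0.0, 4.0]
width: 0.193
```

```bash
python3 -c "from h import *;st()"
```

```text
t 7.17 p [ 0.4926 -0.0268  0.0846] yaz 32.5 z [ 0.001  0.    -1.   ] q [-0.01  0.79 -0.05  2.08  0.12  0.27  0.4 ] F [-0.1 -0.   4. ] M [-0.155  0.142  0.382] w 16.5
```

>>> {"method": "jog_arm", "body": {"steps": [[0.005,[0,0,0],[0,0,-0.1]],[0.005,[0,0,0],[0,0,-0.2]]]}}

```text
clock: 7.42
tcp_pos: [0.4929, -0.0266, 0.0846]
orientation: [1.778, 2.588, 0.002]
contact_force: [0.6, -0.0, 3.1]
width: 0.196
```

```bash
python3 -c "from h import *;st()"
```

```text
t 7.42 p [ 0.4929 -0.0266  0.0846] yaz 21.0 z [ 0.002  0.    -1.   ] q [-0.03  0.79 -0.01  2.09  0.03  0.26  0.3 ] F [ 0.6 -0.   3.1] M [-0.129  0.099  0.363] w 16.8
```

>>> {"method": "jog_arm", "body": {"steps": [[0.005,[0,0,0],[0,0,-0.1]],[0.005,[0,0,0],[0,0,-0.2]]]}}

```text
clock: 7.68
tcp_pos: [0.4932, -0.0265, 0.0846]
orientation: [2.028, 2.398, 0.003]
contact_force: [-0.1, 0.2, 3.3]
width: 0.195
```

```bash
python3 -c "from h import *;st()"
```

```text
t 7.67 p [ 0.4932 -0.0265  0.0846] yaz 9.6 z [ 0.002  0.    -1.   ] q [-0.05  0.79  0.02  2.09 -0.06  0.26  0.19] F [-0.1  0.2  3.3] M [-0.027 -0.052  0.387] w 16.6
```

>>> {"method": "jog_arm", "body": {"steps": [[0.005,[0,0,0],[0,0,-0.1]],[0.005,[0,0,0],[0,0,-0.2]]]}}

```text
clock: 7.92
tcp_pos: [0.4936, -0.0265, 0.0846]
orientation: [2.257, 2.183, 0.004]
contact_force: [2.0, -0.2, 2.5]
width: 0.192
```

```bash
python3 -c "from h import *;st()"
```

```text
t 7.92 p [ 0.4936 -0.0265  0.0846] yaz -1.9 z [ 0.003  0.    -1.   ] q [-0.07  0.79  0.05  2.09 -0.15  0.26  0.08] F [ 2.  -0.2  2.5] M [-0.023 -0.142  0.4  ] w 16.4
```

>>> {"method": "jog_arm", "body": {"steps": [[0.005,[0,0,0],[0,0,-0.1]],[0.005,[0,0,0],[0,0,-0.2]]]}}

```text
clock: 8.18
tcp_pos: [0.494, -0.0266, 0.0846]
orientation: [2.463, 1.947, 0.005]
contact_force: [1.9, -0.4, 2.2]
width: 0.195
```

```bash
python3 -c "from h import *;st()"
```

```text
t 8.18 p [ 0.494  -0.0266  0.0846] yaz -13.3 z [ 0.004  0.    -1.   ] q [-0.09  0.8   0.09  2.09 -0.24  0.26 -0.03] F [ 1.9 -0.4  2.2] M [-0.028 -0.186  0.407] w 16.6
```

>>> {"method": "jog_arm", "body": {"steps": [[0.005,[0,0,0],[0,0,-0.1]],[0.005,[0,0,0],[0,0,-0.2]]]}}

```text
clock: 8.43
tcp_pos: [0.4942, -0.0266, 0.0846]
orientation: [2.644, 1.692, 0.005]
contact_force: [2.6, -1.1, 2.4]
width: 0.192
```

```bash
python3 -c "from h import *;st()"
```

```text
t 8.43 p [ 0.4942 -0.0266  0.0846] yaz -24.8 z [ 0.004 -0.    -1.   ] q [-0.11  0.8   0.12  2.09 -0.33  0.27 -0.14] F [ 2.6 -1.1  2.4] M [-0.014 -0.307  0.569] w 16.4
```

>>> {"method": "jog_arm", "body": {"steps": [[0.005,[0,0,0],[0,0,-0.1]],[0.005,[0,0,0],[0,0,-0.2]]]}}

```text
clock: 8.68
tcp_pos: [0.4945, -0.0268, 0.0846]
orientation: [2.8, 1.42, 0.006]
contact_force: [3.0, -0.7, 2.0]
width: 0.195
```

```bash
python3 -c "from h import *;st()"
```

```text
t 8.68 p [ 0.4945 -0.0268  0.0846] yaz -36.2 z [ 0.005 -0.    -1.   ] q [-0.13  0.8   0.16  2.09 -0.42  0.28 -0.25] F [ 3.  -0.7  2. ] M [-0.102 -0.402  0.574] w 16.6
```

>>> {"method": "jog_arm", "body": {"steps": [[0.005,[0,0,0],[0,0,-0.1]]]}}

```text
clock: 8.8
tcp_pos: [0.4947, -0.027, 0.0846]
orientation: [2.867, 1.278, 0.007]
contact_force: [3.8, -0.5, 1.5]
width: 0.192
```

```bash
python3 -c "from h import *;st()"
```

```text
t 8.8 p [ 0.4947 -0.027   0.0846] yaz -42.0 z [ 0.005 -0.001 -1.   ] q [-0.15  0.8   0.18  2.09 -0.47  0.28 -0.3 ] F [ 3.8 -0.5  1.5] M [-0.131 -0.507  0.606] w 16.4
```

>>> {"method": "jog_arm", "body": {"steps": [[0.005,[0,0,0],[0,0,0]],[0.005,[0,0,0],[0,0,0]]]}}

```text
clock: 9.05
tcp_pos: [0.4946, -0.0269, 0.0846]
orientation: [2.865, 1.282, 0.007]
contact_force: [4.3, 0.4, 0.2]
width: 0.191
```

```bash
python3 -c "from h import *;st()"
```

```text
t 9.05 p [ 0.4946 -0.0269  0.0846] yaz -41.8 z [ 0.005 -0.    -1.   ] q [-0.14  0.8   0.17  2.09 -0.47  0.28 -0.3 ] F [4.3 0.4 0.2] M [-0.022 -1.032  0.374] w 16.3
```

>>> {"method": "jog_arm", "body": {"steps": [[0.07,[0,0,0],[0,0,0]],[0.07,[0,0,0],[0,0,0]],[0.07,[-0.001,0,0],[0,0,0.12]],[0.07,[-0.001,0,0],[0,0,0.24]],[0.07,[-0.001,0,0],[0,0,0.323]]], "force": 40}}

```text
clock: 9.68
tcp_pos: [0.4899, -0.0271, 0.0841]
orientation: [-2.622, -1.727, 0.003]
contact_force: [-0.6, -1.2, 1.1]
width: 0.818
```

>>> {"method": "jog_arm", "body": {"steps": [[0.07,[0,0,-0.012],[0,0,0]],[0.07,[0,0,-0.022],[0,0,0]],[0.02,[0,0,-0.022],[0,0,0]],[0.02,[0,0,-0.022],[0,0,0]],[0.02,[0,0,-0.022],[0,0,0]]]}}

```text
clock: 10.3
tcp_pos: [0.4934, -0.0282, 0.0628]
orientation: [2.623, 1.722, 0.005]
contact_force: [3.1, -2.8, -1.7]
width: 0.348
```

```bash
python3 -c "from h import *;st()"
```

```text
t 10.3 p [ 0.4934 -0.0282  0.0628] yaz -23.4 z [ 0.005 -0.002 -1.   ] q [-0.1   0.84  0.1   2.1  -0.33  0.21 -0.12] F [ 3.1 -2.8 -1.7] M [-0.615 -0.795  0.358] w 29.7
```

>>> {"method": "jog_arm", "body": {"steps": [[0.02,[0,0,0],[0,0,0]],[0.02,[0,0,0],[0,0,-0.05]],[0.02,[0,0,0],[0,0,-0.1]]], "force": 90}}

```text
clock: 10.68
tcp_pos: [0.4934, -0.0282, 0.0631]
orientation: [2.707, 1.586, 0.006]
contact_force: [4.2, -3.5, 2.7]
width: 0.331
```

```bash
python3 -c "from h import *;st()"
```

```text
t 10.68 p [ 0.4934 -0.0282  0.0631] yaz -29.3 z [ 0.005 -0.002 -1.   ] q [-0.1   0.84  0.11  2.1  -0.38  0.22 -0.17] F [ 4.2 -3.5  2.7] M [-0.798 -0.776  0.475] w 28.3
```

>>> {"method": "jog_arm", "body": {"steps": [[0.02,[0,0,0],[0,0,-0.05]],[0.02,[0,0,0],[0,0,-0.1]]]}}

```text
clock: 10.92
tcp_pos: [0.4934, -0.0282, 0.0631]
orientation: [2.783, 1.449, 0.006]
contact_force: [3.7, -3.4, 2.7]
width: 0.328
```

```bash
python3 -c "from h import *;st()"
```

```text
t 10.93 p [ 0.4934 -0.0282  0.0631] yaz -35.0 z [ 0.005 -0.002 -1.   ] q [-0.11  0.84  0.12  2.1  -0.42  0.22 -0.23] F [ 3.7 -3.4  2.7] M [-0.734 -0.816  0.456] w 28.0
```

>>> {"method": "jog_arm", "body": {"steps": [[0.02,[0,0,0],[0,0,-0.05]]]}}

```text
clock: 11.05
tcp_pos: [0.4934, -0.0282, 0.0631]
orientation: [2.818, 1.379, 0.006]
contact_force: [4.2, -4.2, 2.8]
width: 0.331
```

```bash
python3 -c "from h import *;st()"
```

```text
t 11.05 p [ 0.4934 -0.0282  0.0631] yaz -37.8 z [ 0.005 -0.002 -1.   ] q [-0.12  0.84  0.13  2.1  -0.45  0.22 -0.25] F [ 4.2 -4.2  2.8] M [-0.81  -0.822  0.373] w 28.3
```

>>> {"method": "jog_arm", "body": {"steps": [[0.02,[0,0,0],[0,0,-0.05]]]}}

```text
clock: 11.18
tcp_pos: [0.4935, -0.0282, 0.0631]
orientation: [2.852, 1.308, 0.006]
contact_force: [4.7, -3.8, 2.3]
width: 0.332
```

```bash
python3 -c "from h import *;st()"
```

```text
t 11.18 p [ 0.4935 -0.0282  0.0631] yaz -40.7 z [ 0.005 -0.002 -1.   ] q [-0.12  0.84  0.14  2.1  -0.47  0.22 -0.28] F [ 4.7 -3.8  2.3] M [-0.767 -0.852  0.471] w 28.3
```

>>> {"method": "jog_arm", "body": {"steps": [[0.02,[0,0,0],[0,0,-0.05]]]}}

```text
clock: 11.3
tcp_pos: [0.4934, -0.0282, 0.0631]
orientation: [2.884, 1.237, 0.006]
contact_force: [3.5, -3.4, 3.5]
width: 0.329
```

```bash
python3 -c "from h import *;st()"
```

```text
t 11.3 p [ 0.4934 -0.0282  0.0631] yaz -43.6 z [ 0.005 -0.002 -1.   ] q [-0.13  0.84  0.15  2.1  -0.49  0.23 -0.31] F [ 3.5 -3.4  3.5] M [-0.757 -0.865  0.521] w 28.1
```

>>> {"method": "jog_arm", "body": {"steps": [[0.02,[0,0,0],[0,0,-0.05]]]}}

```text
clock: 11.42
tcp_pos: [0.4934, -0.0282, 0.0631]
orientation: [2.914, 1.165, 0.006]
contact_force: [5.0, -3.6, 3.2]
width: 0.331
```

```bash
python3 -c "from h import *;st()"
```

```text
t 11.43 p [ 0.4934 -0.0282  0.0631] yaz -46.4 z [ 0.005 -0.002 -1.   ] q [-0.13  0.84  0.15  2.1  -0.52  0.23 -0.33] F [ 5.  -3.6  3.2] M [-0.824 -0.836  0.544] w 28.2
```

>>> {"method": "jog_arm", "body": {"steps": [[0.02,[0,0,0],[0,0,-0.05]]]}}

```text
clock: 11.55
tcp_pos: [0.4935, -0.0282, 0.0631]
orientation: [2.942, 1.092, 0.006]
contact_force: [3.6, -4.6, 3.4]
width: 0.33
```

```bash
python3 -c "from h import *;st()"
```

```text
t 11.55 p [ 0.4935 -0.0282  0.0631] yaz -49.3 z [ 0.005 -0.002 -1.   ] q [-0.13  0.85  0.16  2.1  -0.54  0.23 -0.36] F [ 3.6 -4.6  3.4] M [-0.835 -0.834  0.605] w 28.2
```

>>> {"method": "jog_arm", "body": {"steps": [[0.02,[0,0,0],[0,0,-0.05]]]}}

```text
clock: 11.68
tcp_pos: [0.4934, -0.0282, 0.0631]
orientation: [2.968, 1.019, 0.006]
contact_force: [5.0, -3.3, 2.6]
width: 0.331
```

```bash
python3 -c "from h import *;st()"
```

```text
t 11.68 p [ 0.4934 -0.0282  0.0631] yaz -52.1 z [ 0.005 -0.002 -1.   ] q [-0.14  0.85  0.17  2.1  -0.56  0.23 -0.39] F [ 5.  -3.3  2.6] M [-0.796 -0.796  0.658] w 28.2
```

>>> {"method": "jog_arm", "body": {"steps": [[0.02,[0,0,0],[0,0,-0.05]]]}}

```text
clock: 11.8
tcp_pos: [0.4934, -0.0282, 0.0631]
orientation: [2.993, 0.945, 0.007]
contact_force: [5.0, -3.2, 2.9]
width: 0.33
```

```bash
python3 -c "from h import *;st()"
```

```text
t 11.8 p [ 0.4934 -0.0282  0.0631] yaz -55.0 z [ 0.005 -0.002 -1.   ] q [-0.14  0.85  0.18  2.1  -0.59  0.24 -0.41] F [ 5.  -3.2  2.9] M [-0.825 -0.833  0.638] w 28.2
```

>>> {"method": "jog_arm", "body": {"steps": [[0.08,[0,0,0],[0,0,0]],[0.08,[0,0,0],[0,0,0]],[0.08,[0,0,0],[0,0,0]],[0.08,[0,0,0.04],[0,0,0]],[0.08,[0,0,0.1],[0,0,0]]]}}

```text
clock: 12.42
tcp_pos: [0.4896, -0.0267, 0.1622]
orientation: [-2.994, -0.946, 0.007]
contact_force: [0.8, 0.6, 0.3]
width: 0.937
```

>>> {"method": "jog_arm", "body": {"steps": [[0.08,[0,0,0.04],[0,0,0]],[0.08,[0,0,0.04],[0,0,0]],[0.08,[0,0,0.04],[0,0,0]]]}}

```text
clock: 12.8
tcp_pos: [0.4903, -0.0266, 0.2018]
orientation: [-2.994, -0.947, 0.002]
contact_force: [-0.7, 0.5, -0.8]
width: 0.938
```

```bash
python3 - <<'E'
from h import *
st()
p=viewer.snapshot("scene")
for l,z in(("wand",.013),("loupe",.025),("carton",.03)):
    d=nets.silhouettes(p,l)[0]; print(l,np.round(ray(p,*d["centre"],z),3))
save(p,"f.png")
E
```

```text
t 12.8 p [ 0.4903 -0.0266  0.2018] yaz -54.9 z [-0.001  0.001 -1.   ] q [-0.31  0.62  0.44  2.02 -0.45  0.6  -0.52] F [-0.7  0.5 -0.8] M [ 0.012 -0.03  -0.013] w 80.1
wand [0.409 0.241 0.013]
loupe [ 0.436 -0.192  0.025]
carton [ 0.644 -0.219  0.03 ]
```

View pics/f.png

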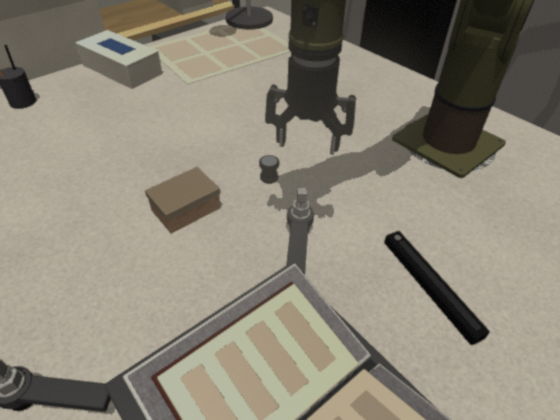

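The gripper is clear above the screw at (302, 195). The wand, loupe (269, 168) and carton (183, 200) haven't moved, so I'm handing in.

```bash
python3 -c "from h import *;print(r.hand_in())"
```

```text
the job is handed in; nothing more can be done
None
```

The job is handed in at about 13 s of the 67 s allowed. By my torque and angle readings, the foot and the nut should both be within their limits. I could not measure the loads directly, and the hand-in gave no verdict.

- **Slackening the nut:** I gripped the nut on its flats and turned it 0.4 rad anticlockwise. The torque settled at the slack rubbing level of about 0.4 Nm.
- **Levelling screw:** I turned it 1.9 rad clockwise in one grasp. It ran slack at about 0.38 Nm, touched at roughly 1.3 rad and ended at 0.61 Nm. The torque rise of 0.23 Nm suggests about 190 N on the foot. The angle turned since touching suggests about 160 N. The two disagree a little, but both are within 100 to 240 N.
- **Tightening the nut:** I turned it 0.55 rad clockwise, and it seated at about 0.3 rad. The final torque rise was about 0.2 Nm, which with the angle gives an estimated 100 to 125 N of clamping. Single readings scattered by about ±0.05 Nm, and the last one (0.638) came in slightly below the one before it (0.658).
- **Final look:** The gripper is open and clear of everything, with about zero force on it. The hand scanner, magnifier and box are where they were, to within the few millimetres to 1 cm the picture measurements allow.

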